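# Put the bench magnifier away

## Robot

A 6-joint arm with a two-finger parallel gripper is mounted at the origin on the work surface. World frame = base frame: x ahead of the robot, y to its left, z up, the work surface at z = 0. Lengths are in mm, angles in rad, forces in N, time in s.
With the tool pointing down it reaches from about 350 to 975 mm from the base axis. Payload 7.1 kg.
Tool frame: the origin (TCP) lies midway between the tips of the shut fingers; the grasp point (between the pads) lies 19 mm behind it; z points along the fingers, y is the line along which they close (so a half turn about z gives the same grasp; the last joint's range is limited). The gripper opens to 88 mm and grips with 3 to 60 N. Pads are 20 mm wide; open, the fingers measure 115 mm over their backs; the gripper's body (75 mm by 178 mm) begins 61 mm behind the grasp point.
Start: joints at [-1.202, 0.423, 1.63, -0, 1.089, -0.019], TCP at [236.361, -578.565, 195.875] pointing down, gripper open.
Joint ranges: [-3, 3], [-0.9, 2.11], [0.09, 2.58], [-1.31, 4.45], [0.11, 2.69], [-2.54, 2.54]. Speed limits (rad/s): [2.39, 2.39, 3.01, 3.14, 3.14, 3.14].

## Interface

Orientations are given as a rotation vector (axis times angle).
In Python, from workcell import ctrl gives the robot as it stands.
- The arm moves only by the shell command python3 -m inch 'ROWS' [OPENING]. ROWS is JSON, a list of rows, each an object with "xyz": the shift along the tool's x, y, z in mm, a list of three; "rot": the turn, a rotation vector about the tool's x, y, z in rad, a list of three. In form: [{"xyz": [dx, dy, dz], "rot": [ax, ay, az]}, ...]. A call has 1 to 12 rows; each row is the pose to reach, as a shift and turn from the pose commanded when the call began, along the tool's axes at that moment; what a row does not reach only later rows make up. A row lasts 1/12 s, in which the tool goes at most 41.7 mm and 7.16 degrees, less where a joint would pass 70% of its speed; a pose out of reach is approached as far as the arm can. A call with a gripper value outside its range is refused whole. OPENING is the closure in counts, from 0 (fully open) to 255 (shut), set as the call begins (- or left out, the last holds). The fingers move at their own pace and stop on an object; the grip force is fixed at half the most. Time passes only in rows, so rows that repeat a pose let the fingers close. It gives the time, the measured TCP pose, the force, the opening and the grip force at its end, in the units of the state.
- ctrl.get_obs(): the state, without advancing time (a new reading comes with each control period).
- ctrl.get_image(name): name is "side" or "top"; returns the picture (384x512x3 uint8, red, green, blue); there is no depth.
- ctrl.camera_model(name): a dict with "fx", "fy", "cx", "cy" (pixels), "k1" (the pictures are not rectified: a ray, as slopes to the right and down, at radius r is drawn at 1 + k1 r^2 times it, then the intrinsics apply), "position" and "attitude" of the camera in the world. Camera axes: x right, y up, looking along -z (the intrinsics and any distortion apply to the point x, -y, -z); pixel columns grow to the right and rows downward; lengths in mm; the calibration is good to about 2 mm. A picture is of the moment at which its call begins. camera_model takes no time and is no camera call.
- ctrl.close_job(): hands the job in; it is judged then, once.
The state is a dict: "t": time; "qpos": joint angles; "qvel": joint speeds; "joint_torque": joint torques, N m; "ee_pos": TCP position; "orientation": TCP orientation; "ft_force": force on the tool from outside, world axes, zero at the start; "moment": the same for the moment, N m; "width": finger opening in mm; "grasp_force": force on a finger pad.
Only numpy, scipy, OpenCV 4.12 (cv2) and the standard library are available. Lean on these libraries where they do the work, as an engineer would, in place of code of your own. Each camera call takes 0.05 s, during which the arm holds its last target. There are 200 camera calls.

## Task

The board has been inspected: push the counterweighted magnifier up by its yellow cross bar with your fingertips, slowly and gently, without ramming or flinging it, until it goes past its balance point, tips back and stays raised on its own. Then, with the magnifier standing up, press the red lamp button on the foot of its stand right down and let go of it. Grip nothing, and leave the board, jar, bottle, screwdriver, case, meter and tray where they are.

Things in the scene. Friction and masses are not known exactly. Their poses are not given: they have to be found in the camera images.
- stand: Fixed magnifier stand; place and yaw (up to 20 degrees) vary. Grey foot 160 x 170 mm, 18 mm high, with a switch pod reaching 152 mm from the middle on its +y side. Two aluminium cheeks (76 mm over both, top 151 mm up) carry the pivot. Origin: on the table straight below the pivot; z up; the lowered magnifier reaches out to its -x side.
- pivot (a point): Middle of the magnifier's hinge line, between the cheeks, 110 mm above the table. The hinge line is the stand's y axis.
- bar (a point): Middle of the yellow cross bar at the end of the magnifier arm, moving with it: round, slick plastic (friction about 0.3), 12 mm thick, 112 mm long, parallel to the stand's y axis, 195 mm from the pivot. Lowered: the line from pivot to bar rises 35 degrees above level to the stand's -x (bar 222 mm above the table). Raised: it leans 15 degrees past vertical to +x (bar 298 mm up). Its underside and outer side are free.
- lens (a point): Centre of the round white lens ring (120 mm outside, 22 mm thick) on the arm, 120 mm from the pivot on the line to the bar, moving with the arm; the ring's plane holds that line and the hinge line. A 16 mm neck joins ring and bar. A dark steel counterweight hangs on the arm's other end, between the cheeks.
- lens_arm (a joint): Angle of the magnifier arm, rad: 0 lowered on its rest, growing as the bar swings up and over towards the stand's +x, 1.22 raised on its backstop. Below the balance point (about 0.65, bar line 72 degrees above level) it falls back to 0; beyond it, it tips on by itself to 1.22 within about 1.5 s (damped hinge). Pushing takes 1 to 4 N at the bar; the weight varies.
- lamp_button_top (a point): Centre of the top face of the red lamp button (28 mm across, top 40 mm above the table when up; black collar 44 mm across, its top 30 mm above the table) on the stand's switch pod, 30 mm to the stand's -x and 118 mm to its +y from the stand's origin. Pressed straight down; the point moves with the button.
- lamp_button (a joint): Travel of the lamp button, m: 0 up, 0.006 fully down. Spring-loaded, needs about 5 N to go fully down and comes up when released.
- board: Bystander: green circuit board in a black holder 80 x 125 mm, 24 mm high, on the table below the lowered lens. Loose. Origin: centre of its underside.
- jar: Bystander: glass screw jar, 58 mm across, 70 mm high, standing at the stand's -y side. Loose. Origin: centre of its underside.
- flux: Bystander: amber bottle, 40 mm across, 85 mm high, to the right. Loose. Origin: centre of its underside.
- driver: Bystander: blue screwdriver, 170 mm long, about 30 mm thick, lying between the stand and the robot on the stand's +y side. Loose. Origin: under its middle.
- case: Bystander: black case 50 x 65 mm, 25 mm high, to the left. Loose. Origin: centre of its underside.
- meter: Bystander: blue meter 170 x 90 mm, 43 mm high, lying to the left. Loose. Origin: centre of its underside.
- tray: Bystander: white divided tray 120 x 160 mm, 30 mm high, to the right. Loose. Origin: centre of its underside.

How it is judged:
By the outcome, as a careful person would: the job done as asked, in the order asked, and still so for the second after the job is handed in, with the robot touching nothing.
It also fails if it takes over 48 s, if anything falls off the work surface, if the arm or the gripper's body presses on something with over 40 N, if the wrist force passes 120 N, or if a joint passes its speed limit or range.

## Working session

There is one attempt and no reset: what is moved stays moved. The work goes in short steps, Python scripts to look and compute and a shell command to move; the robot and the scene stay as the last step left them, time stands still between calls to the robot, and variables do not carry over. Pictures are saved under pics/ and viewed, at most 10 in all, crops included, and the job is handed in when it is done.

```bash
ls; mkdir -p pics; python3 - <<'E'
from workcell import ctrl
import cv2
for n in ("side","top"):
    cv2.imwrite(f"pics/{n}0.png",ctrl.get_image(n)[:,:,::-1]); print(n,ctrl.camera_model(n))
o=ctrl.get_obs(); print(o)
E
```

```text
pics
side {'fx': 418.28372670920305, 'fy': 418.28372670920305, 'cx': 258.6518037673223, 'cy': 192.43075488490263, 'k1': -0.13246685712312364, 'position': array([-298.52383391,  927.93658294, 1045.73015071]), 'attitude': array([ 0.42501974, -1.1124324 , -2.22037376])}
top {'fx': 407.9707018075316, 'fy': 407.9707018075316, 'cx': 254.01299704356163, 'cy': 192.55355299785575, 'k1': -0.02944684386657057, 'position': array([ 396.32636649,  -13.8601753 , 1288.48176209]), 'attitude': array([ 0.09820869, -0.06566353, -1.56374741])}
{'t': 0.1, 'qpos': array([-1.20200764e+00,  4.23747609e-01,  1.63063396e+00, -2.42958868e-05,
        1.08862576e+00, -1.90190489e-02]), 'qvel': array([-0.00012275, -0.00459043, -0.00149891, -0.00041331, -0.00082677,
       -0.00014441]), 'joint_torque': array([ 1.81183377e-04, -5.45615029e+01, -2.74325699e+01,  6.45494903e-02,
        1.87718763e-02, -2.91656261e-05]), 'ee_pos': array([ 236.15287106, -578.05963144,  195.18196091]), 'orientation': array([-3.08135080e+00, -6.05106476e-01,  4.19743956e-04]), 'ft_force': array([0.44139764, 0.08516235, 0.04498055]), 'moment': array([-0.05379101, -0.03971525,  0.01966834]), 'grasp_force': 0.0, 'width': 88.05092864452949}
```

View pics/side0.png

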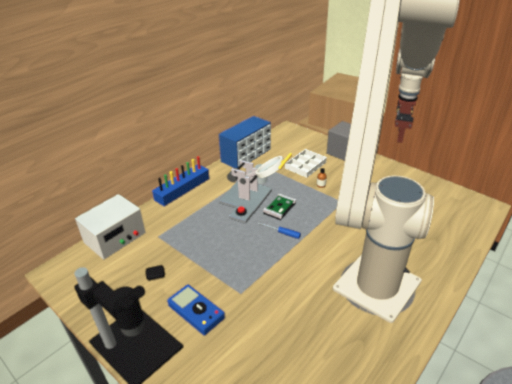

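View pics/top0.png

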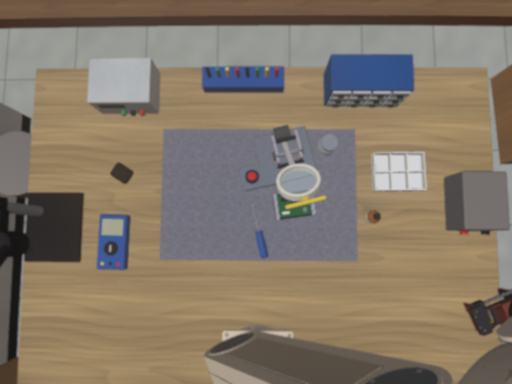

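Top: red button at (252,176), yellow bar from (287,206) to (326,198), lens ring at (298,181), and the stand behind it at about (288,148). Side: button at (241,211), bar at about (286,160). Next I'll segment these and fit the stand pose.

```bash
cat > h.py <<'E'
import numpy as np, cv2
from scipy.spatial.transform import Rotation as R
from scipy.optimize import least_squares
from workcell import ctrl
def proj(n,P):
    m=ctrl.camera_model(n); c=(np.atleast_2d(P)-m["position"])@R.from_rotvec(m["attitude"]).as_matrix()
    s=np.c_[c[:,0],-c[:,1]]/-c[:,2:]; s=s*(1+m["k1"]*(s**2).sum(1,keepdims=True))
    return s*[m["fx"],m["fy"]]+[m["cx"],m["cy"]]
def blob(img,lo,hi,box):
    x0,y0,x1,y1=box; m=cv2.inRange(cv2.cvtColor(img,cv2.COLOR_RGB2HSV)[y0:y1,x0:x1],lo,hi)
    v,u=np.nonzero(m); return np.c_[u+x0,v+y0].astype(float)
def world(p,yaw,L):  # stand -> world
    c,s=np.cos(yaw),np.sin(yaw); L=np.atleast_2d(L).astype(float)
    return np.c_[p[0]+c*L[:,0]-s*L[:,1],p[1]+s*L[:,0]+c*L[:,1],L[:,2]]
def arm(q,r,y=0):
    a=np.radians(35)+q; return [-r*np.cos(a),y,110+r*np.sin(a)]
E
cat > fit.py <<'E'
from h import *
Y=((22,130,120),(34,255,255)); RD=((0,150,80),(6,255,255))
T=ctrl.get_image("top"); S=ctrl.get_image("side")
yt=blob(T,*Y,(275,185,340,220)); rt=blob(T,*RD,(240,165,265,190))
ys=blob(S,*Y,(268,145,300,180)); rs=blob(S,*RD,(230,200,252,220))
print(len(yt),len(rt),len(ys),len(rs),[a.mean(0) for a in (yt,rt,ys,rs)])
d=np.linalg.svd(yt-yt.mean(0))[2][0]; k=(yt-yt.mean(0))@d; print("ends",yt[k.argmin()],yt[k.argmax()])
e=np.array([yt.mean(0)+d*k.min(),yt.mean(0)+d*k.max()]); e=e[e[:,0].argsort()]
def f(v):
    p,w=v[:2],v[2]
    B=lambda n:proj(n,world(p,w,[[-30,118,38]]))[0]
    b=proj("top",world(p,w,[arm(0,195,56),arm(0,195,-56)]))
    return np.r_[B("top")-rt.mean(0),B("side")-rs.mean(0),(b-e).ravel(),
      proj("side",world(p,w,[arm(0,195)]))[0]-ys.mean(0)]
r=least_squares(f,[600,-100,0]); print(r.x,np.degrees(r.x[2]),r.fun.round(1))
p,w=r.x[:2],r.x[2]
print("bar",world(p,w,[arm(0,195)]),"btn",world(p,w,[[-30,118,40]]))
Q={"o":[0,0,151],"ring":arm(0,120),"b+":arm(0,195,56),"b-":arm(0,195,-56),"btn":[-30,118,40]}
for n,I,(x0,y0) in (("top",T,(230,115)),("side",S,(205,125))):
    C=cv2.resize(I[y0:y0+110,x0:x0+130,::-1],None,fx=6,fy=5.4)[:594]
    for k_,L in Q.items():
        u=(proj(n,world(p,w,[L]))[0]-[x0,y0])*[6,5.4]; cv2.drawMarker(C,tuple(int(a) for a in u),(255,0,255),0,14,2)
    cv2.imwrite(f"pics/{n}1.png",C)
E
python3 fit.py
```

```text
185 54 63 35 [array([303.80540541, 201.92432432]), array([251.38888889, 175.61111111]), array([284.93650794, 160.17460317]), array([240.6       , 209.51428571])]
ends [325. 197.] [285. 207.]
[ 6.38995393e+02 -8.36578063e+01  2.61490798e-01] 14.982319115071663 [-0.5  0.2  0.2 -1.1 -0.6  0.3  0.7 -0.3 -0.1  0.3]
bar [[ 484.69081982 -124.95256069  221.84740509]] btn [[579.50975024  22.57523157  40.        ]]
```

View pics/top1.png

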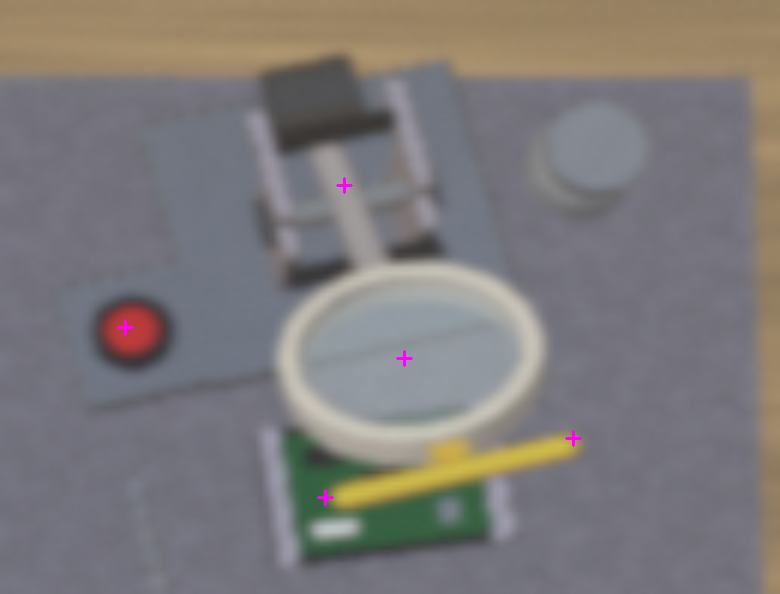

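View pics/side1.png

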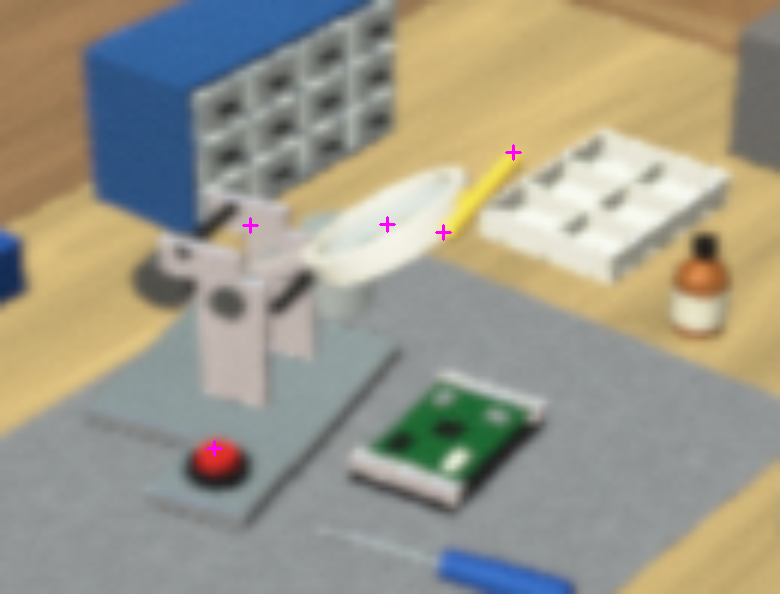

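The fit is consistent: residuals are about 1 px or less, the stand is at (639, -84) with yaw 15°, and both points are at the heights they should be. For the push, I'll pitch the tool 60° below level with the fingers about 40 mm apart to straddle the neck, put the fingers' upper sides under the bar, and follow the arc.

```bash
cat > rel.py <<'E'
from h import *
p,w=np.array([639.,-83.7]),0.2615
f=np.array([np.cos(w),np.sin(w),0]); hy=np.array([-np.sin(w),np.cos(w),0]); up=np.array([0,0,1.])
def ori(d):
    d=np.radians(d); z=f*np.cos(d)-up*np.sin(d); return np.c_[np.cross(-hy,z),-hy,z]
def rel(pos,M,q=""):
    o=ctrl.get_obs(); C=R.from_rotvec(o["orientation"]).as_matrix()
    print(q,"xyz",(C.T@(pos-o["ee_pos"])).round(1),"rot",R.from_matrix(C.T@M).as_rotvec().round(3),"world",pos.round(0))
def push(q,d=60,gap=0,pz=8):
    M=ori(d); b=world(p,w,[arm(q,195)])[0]; return b-(16+gap)*M[:,0]+pz*M[:,2],M
E
python3 -c "
from rel import *
rel(*push(0,gap=60),'pre'); rel(*push(0,gap=0),'touch')"
```

```text
pre xyz [ 340.1 -333.4   18.8] rot [-0.034  0.523  0.123] world [ 425. -141.  177.]
touch xyz [ 391.6 -326.9  -11.2] rot [-0.034  0.523  0.123] world [ 475. -128.  207.]
```

```bash
python3 -m inch '[{"xyz":[28,-28,0],"rot":[0,0,0.01]},{"xyz":[56,-56,0],"rot":[0,0.05,0.02]},{"xyz":[84,-83,0],"rot":[0,0.1,0.03]},{"xyz":[112,-111,0],"rot":[-0.01,0.15,0.04]},{"xyz":[140,-139,0],"rot":[-0.01,0.2,0.05]},{"xyz":[168,-167,0],"rot":[-0.01,0.25,0.06]},{"xyz":[196,-194,0],"rot":[-0.02,0.3,0.07]},{"xyz":[224,-222,5],"rot":[-0.02,0.35,0.08]},{"xyz":[252,-250,10],"rot":[-0.02,0.4,0.09]},{"xyz":[280,-278,14],"rot":[-0.03,0.45,0.1]},{"xyz":[308,-305,17],"rot":[-0.03,0.49,0.11]},{"xyz":[340,-333,19],"rot":[-0.034,0.523,0.123]}]' 139
python3 -c "
from rel import *
rel(*push(0,gap=60),'pre')"
```

```text
t: 1.2
ee_pos: [424.4, -141.3, 176.7]
orientation: [-2.946, -0.384, -0.792]
ft_force: [0.3, 0.4, -0.5]
width: 40.0
grasp_force: 0.0
pre xyz [ 0.7 -0.2  0.1] rot [ 0.002 -0.001 -0.002] world [ 425. -141.  177.]
```

```bash
python3 -m inch '[{"xyz":[12,0,0],"rot":[0,0,0]},{"xyz":[24,0,0],"rot":[0,0,0]},{"xyz":[36,0,0],"rot":[0,0,0]},{"xyz":[44,0,0],"rot":[0,0,0]},{"xyz":[50,0,0],"rot":[0,0,0]},{"xyz":[52,0,0],"rot":[0,0,0]},{"xyz":[52,0,0],"rot":[0,0,0]}]'
python3 - <<'E'
from rel import *
import cv2
for n,(x0,y0) in (("top",(230,115)),("side",(205,105))):
    I=ctrl.get_image(n)[y0:y0+110,x0:x0+130,::-1]; cv2.imwrite(f"pics/{n}2.png",cv2.resize(I,None,fx=5,fy=5))
cv2.imwrite("pics/both2.png",np.hstack([cv2.resize(cv2.imread(f"pics/{n}2.png"),(400,338)) for n in("top","side")]))
for q in np.arange(0,0.95,.1): rel(*push(q),f"{q:.1f}")
E
```

```text
t: 1.78
ee_pos: [468.5, -130.8, 203.0]
orientation: [-2.946, -0.389, -0.79]
ft_force: [0.3, 0.2, -0.5]
width: 40.1
grasp_force: 0.0
0.0 xyz [ 9.1 -1.2  0.2] rot [0. 0. 0.] world [ 475. -128.  207.]
0.1 xyz [27.1 -1.2 -7.1] rot [0. 0. 0.] world [ 487. -124.  222.]
0.2 xyz [ 45.8  -1.2 -12.6] rot [0. 0. 0.] world [ 500. -121.  236.]
0.3 xyz [ 65.   -1.2 -16.2] rot [0. 0. 0.] world [ 514. -117.  249.]
0.4 xyz [ 84.4  -1.2 -17.9] rot [0. 0. 0.] world [ 529. -113.  260.]
0.5 xyz [103.9  -1.2 -17.7] rot [0. 0. 0.] world [ 546. -109.  270.]
0.6 xyz [123.3  -1.2 -15.5] rot [0. 0. 0.] world [ 563. -104.  278.]
0.7 xyz [142.3  -1.2 -11.3] rot [0. 0. 0.] world [581. -99. 284.]
0.8 xyz [160.8  -1.2  -5.3] rot [0. 0. 0.] world [599. -94. 288.]
0.9 xyz [178.7  -1.2   2.5] rot [0. 0. 0.] world [618. -89. 290.]
```

View pics/both2.png

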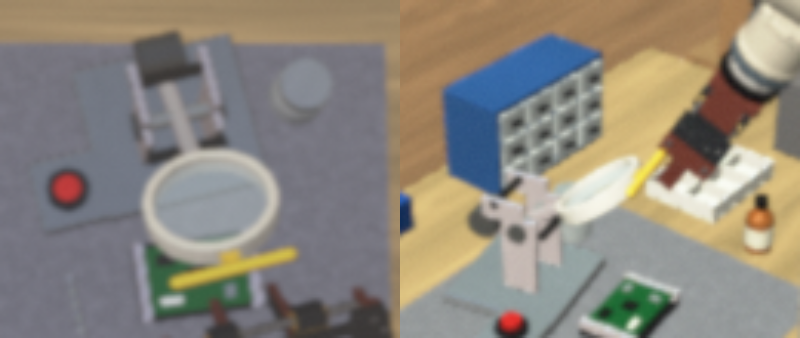

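The fingers look displaced to the right of the bar in the top view. I'll project the TCP into both images before touching anything.

```bash
python3 - <<'E'
from rel import *
o=ctrl.get_obs(); M=R.from_rotvec(o["orientation"]).as_matrix(); print(M.round(2).tolist(), o["ee_pos"])
L=[]
for n,(x0,y0) in (("top",(265,165)),("side",(255,110))):
    C=cv2.resize(np.ascontiguousarray(ctrl.get_image(n)[y0:y0+75,x0:x0+100,::-1]),(400,300),interpolation=cv2.INTER_CUBIC)
    for P,c in ((o["ee_pos"],(255,0,255)),(o["ee_pos"]+27*M[:,1],(0,255,0)),(o["ee_pos"]-27*M[:,1],(255,255,0)),(o["ee_pos"]-60*M[:,2],(255,255,255)),(world(p,w,[arm(0,195)])[0],(0,0,255))):
        u=proj(n,P)[0]; print(n,u.round(0)); cv2.drawMarker(C,tuple(int(a) for a in ((u+.5-[x0,y0])*4)),c,0,10,1)
    L.append(C)
cv2.imwrite("pics/chk3.png",np.hstack(L))
E
```

```text
[[0.84, 0.26, 0.48], [0.22, -0.97, 0.13], [0.5, 0.0, -0.87]] [ 467.78388926 -130.79136244  202.59610338]
top [306. 209.]
top [316. 206.]
top [297. 211.]
top [312. 219.]
top [305. 202.]
side [289. 166.]
side [292. 162.]
side [287. 169.]
side [297. 156.]
side [285. 160.]
```

View pics/chk3.png

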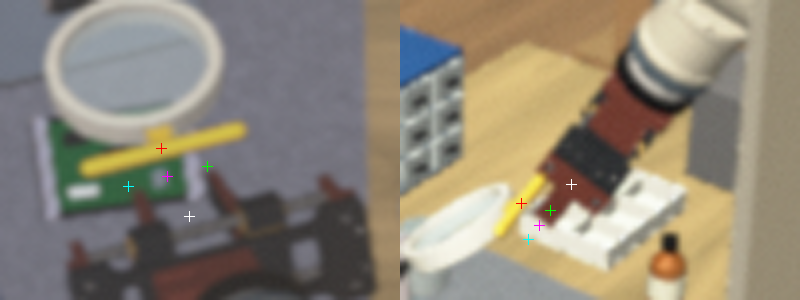

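The gripper is where it should be, with the tips straddling the neck; they appear perhaps 5 mm short along the tool. I'll extend 5 mm and make contact slowly.

```bash
python3 -m inch '[{"xyz":[1,0,3],"rot":[0,0,0]},{"xyz":[2,0,5],"rot":[0,0,0]},{"xyz":[4,0,5],"rot":[0,0,0]},{"xyz":[5,0,5],"rot":[0,0,0]},{"xyz":[6,0,5],"rot":[0,0,0]},{"xyz":[7,0,5],"rot":[0,0,0]},{"xyz":[8,0,5],"rot":[0,0,0]},{"xyz":[9,0,5],"rot":[0,0,0]},{"xyz":[10,0,5],"rot":[0,0,0]},{"xyz":[11,0,4],"rot":[0,0,0]},{"xyz":[12,0,4],"rot":[0,0,0]},{"xyz":[13,0,4],"rot":[0,0,0]}]'
```

```text
t: 2.98
ee_pos: [481.2, -127.4, 206.1]
orientation: [-2.946, -0.388, -0.79]
ft_force: [0.2, -0.7, 1.1]
width: 39.6
grasp_force: 0.0
```

```bash
python3 -m inch '[{"xyz":[1.5,0,-0.5],"rot":[0,0,0]},{"xyz":[3,0,-1],"rot":[0,0,0]},{"xyz":[4.5,0,-2],"rot":[0,0,0]},{"xyz":[6,0,-2.5],"rot":[0,0,0]},{"xyz":[8,0,-3.5],"rot":[0,0,0]},{"xyz":[10,0,-4.5],"rot":[0,0,0]},{"xyz":[12,0,-5],"rot":[0,0,0]},{"xyz":[14,0,-6],"rot":[0,0,0]},{"xyz":[16,0,-7],"rot":[0,0,0]},{"xyz":[18,0,-7.5],"rot":[0,0,0]},{"xyz":[20,0,-8],"rot":[0,0,0]},{"xyz":[22,0,-9],"rot":[0,0,0]}]'
python3 - <<'E'
from rel import *
Y=((22,130,120),(34,255,255))
y=blob(ctrl.get_image("side"),*Y,(225,100,300,180)); print(len(y),y.mean(0))
for q in np.arange(0,1.3,.1): print(round(q,1),proj("side",world(p,w,[arm(q,195)]))[0].round(1),end=";")
for q in (.2,.3,.4,.5,.6,.7,.8,.9): rel(*push(q,pz=13),q)
E
```

```text
t: 3.98
ee_pos: [495.2, -123.6, 224.9]
orientation: [-2.946, -0.388, -0.79]
ft_force: [0.3, 0.6, 0.1]
width: 40.2
grasp_force: 0.0
41 [283.53658537 162.31707317]
0.0 [284.9 160.5];0.1 [282.  156.2];0.2 [278.7 152.1];0.3 [275.  148.3];0.4 [271.  144.7];0.5 [266.8 141.5];0.6 [262.4 138.7];0.7 [257.8 136.3];0.8 [253.1 134.3];0.9 [248.4 132.7];1.0 [243.7 131.7];1.1 [239.1 131.1];1.2 [234.7 131. ];0.2 xyz [ 9.6 -1.5 -2.3] rot [ 0.001 -0.001  0.001] world [ 502. -120.  232.]
0.3 xyz [28.8 -1.5 -5.9] rot [ 0.001 -0.001  0.001] world [ 516. -117.  245.]
0.4 xyz [48.2 -1.5 -7.6] rot [ 0.001 -0.001  0.001] world [ 532. -112.  256.]
0.5 xyz [67.7 -1.5 -7.3] rot [ 0.001 -0.001  0.001] world [ 548. -108.  265.]
0.6 xyz [87.  -1.5 -5.1] rot [ 0.001 -0.001  0.001] world [ 566. -103.  273.]
0.7 xyz [106.1  -1.5  -0.9] rot [ 0.001 -0.001  0.001] world [583. -99. 279.]
0.8 xyz [124.6  -1.5   5.1] rot [ 0.001 -0.001  0.001] world [602. -94. 283.]
0.9 xyz [142.5  -1.5  12.9] rot [ 0.001 -0.001  0.001] world [621. -89. 285.]
```

```bash
cat > look.py <<'E'
import sys
from rel import *
o=ctrl.get_obs(); M=R.from_rotvec(o["orientation"]).as_matrix()
L=[]
for n,(x0,y0) in (("top",(265,150)),("side",(225,100))):
    C=cv2.resize(np.ascontiguousarray(ctrl.get_image(n)[y0:y0+90,x0:x0+80,::-1]),(400,450),interpolation=cv2.INTER_CUBIC)
    for P,c in ((o["ee_pos"],(255,0,255)),(o["ee_pos"]+27*M[:,1],(0,255,0)),(o["ee_pos"]-27*M[:,1],(255,255,0))):
        u=proj(n,P)[0]; cv2.drawMarker(C,tuple(int(a) for a in ((u+.5-[x0,y0])*5)),c,0,8,1)
    L.append(C)
cv2.imwrite(sys.argv[1],np.hstack(L))
E
python3 look.py pics/l4.png
```

```text
(no output)
```

View pics/l4.png

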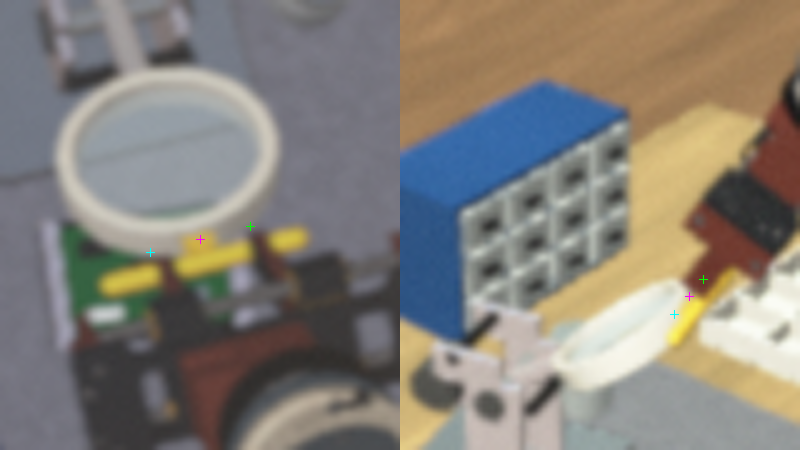

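The tips slid over the outside of the bar. The part-open fingers sit about 8 mm short of the TCP, and nothing moved. I'll back off and come under again with more protrusion.

```bash
python3 -m inch '[{"xyz":[0,0,-8],"rot":[0,0,0]},{"xyz":[0,0,-16],"rot":[0,0,0]},{"xyz":[0,0,-24],"rot":[0,0,0]},{"xyz":[-12,0,-26],"rot":[0,0,0]},{"xyz":[-24,0,-26],"rot":[0,0,0]},{"xyz":[-36,0,-20],"rot":[0,0,0]},{"xyz":[-42,0,-10],"rot":[0,0,0]},{"xyz":[-42,0,2],"rot":[0,0,0]},{"xyz":[-42,0,12],"rot":[0,0,0]},{"xyz":[-42,0,21],"rot":[0,0,0]},{"xyz":[-42,0,21],"rot":[0,0,0]}]'
python3 -m inch '[{"xyz":[2,0,0],"rot":[0,0,0]},{"xyz":[4,0,0],"rot":[0,0,0]},{"xyz":[6,0,0],"rot":[0,0,0]},{"xyz":[8,0,0],"rot":[0,0,0]},{"xyz":[10,0,0],"rot":[0,0,0]},{"xyz":[12,0,0],"rot":[0,0,0]},{"xyz":[14,0,0],"rot":[0,0,0]},{"xyz":[15,0,0],"rot":[0,0,0]},{"xyz":[16,0,0],"rot":[0,0,0]},{"xyz":[17,0,0],"rot":[0,0,0]},{"xyz":[18,0,0],"rot":[0,0,0]}]'
python3 look.py pics/l5.png; python3 -c "
from rel import *
for q in (0,.1,.2,.3,.4,.5,.6,.7,.8,.9): rel(*push(q,pz=24),q)"
```

```text
t: 5.05
ee_pos: [470.3, -130.1, 184.7]
orientation: [-2.946, -0.388, -0.788]
ft_force: [-1.0, 0.2, -0.4]
width: 39.8
grasp_force: 0.0
t: 5.97
ee_pos: [485.0, -126.3, 194.5]
orientation: [-2.946, -0.388, -0.789]
ft_force: [-1.1, 0.0, 0.1]
width: 40.1
grasp_force: 0.7
0 xyz [-2.6 -1.4  0.3] rot [ 0.001 -0.     0.001] world [ 483. -125.  193.]
0.1 xyz [15.5 -1.4 -7.1] rot [ 0.001 -0.     0.001] world [ 494. -122.  208.]
0.2 xyz [ 34.2  -1.4 -12.6] rot [ 0.001 -0.     0.001] world [ 507. -119.  223.]
0.3 xyz [ 53.3  -1.3 -16.2] rot [ 0.001 -0.     0.001] world [ 522. -115.  235.]
0.4 xyz [ 72.7  -1.3 -17.8] rot [ 0.001 -0.     0.001] world [ 537. -111.  246.]
0.5 xyz [ 92.2  -1.3 -17.6] rot [ 0.001 -0.     0.001] world [ 554. -107.  256.]
0.6 xyz [111.6  -1.3 -15.4] rot [ 0.001 -0.     0.001] world [ 571. -102.  264.]
0.7 xyz [130.6  -1.3 -11.2] rot [ 0.001 -0.     0.001] world [589. -97. 270.]
0.8 xyz [149.2  -1.3  -5.2] rot [ 0.001 -0.     0.001] world [607. -92. 274.]
0.9 xyz [167.   -1.3   2.6] rot [ 0.001 -0.     0.001] world [626. -87. 276.]
```

View pics/l5.png

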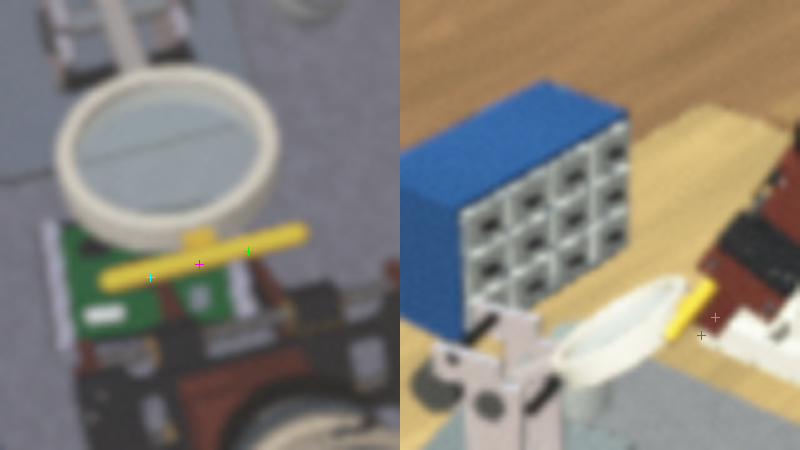

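The fingers are now under the bar on both sides of the neck. I'll push slowly along the arc.

```bash
python3 -m inch '[{"xyz":[1.5,0,-0.5],"rot":[0,0,0]},{"xyz":[3,0,-1],"rot":[0,0,0]},{"xyz":[5,0,-2],"rot":[0,0,0]},{"xyz":[7,0,-3],"rot":[0,0,0]},{"xyz":[9,0,-4],"rot":[0,0,0]},{"xyz":[11,0,-5],"rot":[0,0,0]},{"xyz":[13,0,-6],"rot":[0,0,0]},{"xyz":[15.5,0,-7],"rot":[0,0,0]},{"xyz":[18,0,-8],"rot":[0,0,0]},{"xyz":[20.5,0,-9],"rot":[0,0,0]},{"xyz":[23,0,-9.5],"rot":[0,0,0]},{"xyz":[25.5,0,-10],"rot":[0,0,0]}]'
cat > ang.py <<'E'
from rel import *
from scipy.optimize import minimize_scalar
Y=((22,130,120),(34,255,255))
for n,b in (("side",(215,100,300,180)),("top",(262,110,340,220))):
    y=blob(ctrl.get_image(n),*Y,b)
    if n=="top": y=y[y[:,0]>270]
    if len(y)<8: print(n,"few",len(y)); continue
    g=lambda q:np.linalg.norm(proj(n,world(p,w,[arm(q,195)]))[0]-y.mean(0))
    r=minimize_scalar(g,bounds=(-.1,1.4),method="bounded"); print(n,len(y),"q",round(r.x,2),"err",round(r.fun,1))
for q in (.2,.3,.4,.5,.6,.7,.8,.9): rel(*push(q,pz=24),q)
E
python3 ang.py
```

```text
t: 7.07
ee_pos: [501.9, -121.9, 216.2]
orientation: [-2.946, -0.388, -0.79]
ft_force: [-0.3, -0.1, 0.5]
width: 40.1
grasp_force: 0.6
side 39 q 0.15 err 2.1
top 180 q 0.16 err 1.1
0.2 xyz [ 8.2 -1.6 -2.4] rot [ 0.001 -0.001  0.001] world [ 507. -119.  223.]
0.3 xyz [27.3 -1.5 -6. ] rot [ 0.001 -0.001  0.001] world [ 522. -115.  235.]
0.4 xyz [46.7 -1.5 -7.7] rot [ 0.001 -0.001  0.001] world [ 537. -111.  246.]
0.5 xyz [66.2 -1.5 -7.4] rot [ 0.001 -0.001  0.001] world [ 554. -107.  256.]
0.6 xyz [85.6 -1.5 -5.2] rot [ 0.001 -0.001  0.001] world [ 571. -102.  264.]
0.7 xyz [104.6  -1.5  -1. ] rot [ 0.001 -0.001  0.001] world [589. -97. 270.]
0.8 xyz [123.2  -1.5   5. ] rot [ 0.001 -0.001  0.001] world [607. -92. 274.]
0.9 xyz [141.   -1.5  12.9] rot [ 0.001 -0.001  0.001] world [626. -87. 276.]
```

The arm is moving as predicted (q≈0.155). Continuing.

```bash
python3 -m inch '[{"xyz":[2.5,0,-0.7],"rot":[0,0,0]},{"xyz":[5,0,-1.5],"rot":[0,0,0]},{"xyz":[7.5,0,-2],"rot":[0,0,0]},{"xyz":[10,0,-2.8],"rot":[0,0,0]},{"xyz":[12.5,0,-3.4],"rot":[0,0,0]},{"xyz":[15,0,-4],"rot":[0,0,0]},{"xyz":[17.5,0,-4.5],"rot":[0,0,0]},{"xyz":[20,0,-5],"rot":[0,0,0]},{"xyz":[22.5,0,-5.4],"rot":[0,0,0]},{"xyz":[25,0,-5.7],"rot":[0,0,0]},{"xyz":[27.5,0,-6],"rot":[0,0,0]},{"xyz":[30,0,-6.3],"rot":[0,0,0]}]'
python3 -m inch '[{"xyz":[2.5,0,-0.2],"rot":[0,0,0]},{"xyz":[5,0,-0.5],"rot":[0,0,0]},{"xyz":[7.5,0,-0.8],"rot":[0,0,0]},{"xyz":[10,0,-1],"rot":[0,0,0]},{"xyz":[12.5,0,-1.1],"rot":[0,0,0]},{"xyz":[15,0,-1.2],"rot":[0,0,0]},{"xyz":[17.5,0,-1.3],"rot":[0,0,0]},{"xyz":[20,0,-1.3],"rot":[0,0,0]},{"xyz":[22.5,0,-1.3],"rot":[0,0,0]},{"xyz":[25,0,-1.3],"rot":[0,0,0]},{"xyz":[27.5,0,-1.3],"rot":[0,0,0]},{"xyz":[30,0,-1.2],"rot":[0,0,0]}]'
python3 ang.py
```

```text
t: 8.17
ee_pos: [524.0, -115.9, 236.6]
orientation: [-2.946, -0.388, -0.79]
ft_force: [-0.5, -0.5, 0.2]
width: 39.6
grasp_force: 0.3
t: 9.17
ee_pos: [548.5, -109.3, 252.6]
orientation: [-2.946, -0.388, -0.79]
ft_force: [-0.7, 0.5, -0.2]
width: 40.1
grasp_force: 0.1
side 31 q 0.48 err 1.3
top 158 q 0.47 err 1.0
0.2 xyz [-51.8  -1.5   5. ] rot [ 0.001 -0.001  0.001] world [ 507. -119.  223.]
0.3 xyz [-32.6  -1.5   1.4] rot [ 0.001 -0.001  0.001] world [ 522. -115.  235.]
0.4 xyz [-13.2  -1.5  -0.3] rot [ 0.001 -0.001  0.001] world [ 537. -111.  246.]
0.5 xyz [ 6.3 -1.4 -0. ] rot [ 0.001 -0.001  0.001] world [ 554. -107.  256.]
0.6 xyz [25.6 -1.4  2.2] rot [ 0.001 -0.001  0.001] world [ 571. -102.  264.]
0.7 xyz [44.7 -1.4  6.4] rot [ 0.001 -0.001  0.001] world [589. -97. 270.]
0.8 xyz [63.2 -1.4 12.4] rot [ 0.001 -0.001  0.001] world [607. -92. 274.]
0.9 xyz [81.1 -1.4 20.2] rot [ 0.001 -0.001  0.001] world [626. -87. 276.]
```

```bash
python3 -m inch '[{"xyz":[2.5,0,0],"rot":[0,0,0]},{"xyz":[5,0,0],"rot":[0,0,0]},{"xyz":[7.5,0,0],"rot":[0,0,0]},{"xyz":[10,0,0.2],"rot":[0,0,0]},{"xyz":[12.5,0,0.5],"rot":[0,0,0]},{"xyz":[15,0,0.8],"rot":[0,0,0]},{"xyz":[17.5,0,1.1],"rot":[0,0,0]},{"xyz":[20,0,1.4],"rot":[0,0,0]},{"xyz":[22,0,1.7],"rot":[0,0,0]},{"xyz":[24,0,2],"rot":[0,0,0]},{"xyz":[26,0,2.3],"rot":[0,0,0]},{"xyz":[28,0,2.7],"rot":[0,0,0]}]'
python3 -m inch '[{"xyz":[2,0,0.4],"rot":[0,0,0]},{"xyz":[4,0,0.8],"rot":[0,0,0]},{"xyz":[6,0,1.3],"rot":[0,0,0]},{"xyz":[8,0,1.7],"rot":[0,0,0]},{"xyz":[10,0,2.2],"rot":[0,0,0]},{"xyz":[12,0,2.7],"rot":[0,0,0]},{"xyz":[14,0,3.2],"rot":[0,0,0]},{"xyz":[16,0,3.8],"rot":[0,0,0]},{"xyz":[16,0,3.8],"rot":[0,0,0]}]'
python3 ang.py | head -2
```

```text
t: 10.27
ee_pos: [573.1, -102.7, 264.2]
orientation: [-2.946, -0.388, -0.79]
ft_force: [1.0, 0.2, -0.4]
width: 40.5
grasp_force: 0.0
t: 11.02
ee_pos: [588.6, -98.6, 269.1]
orientation: [-2.946, -0.388, -0.79]
ft_force: [-0.1, 0.7, 0.3]
width: 39.7
grasp_force: 0.0
side 43 q 0.76 err 2.2
top 131 q 0.76 err 2.3
```

```bash
python3 -m inch '[{"xyz":[0,0,0],"rot":[0,0,0]},{"xyz":[0,0,0],"rot":[0,0,0]},{"xyz":[0,0,0],"rot":[0,0,0]},{"xyz":[0,0,0],"rot":[0,0,0]},{"xyz":[0,0,0],"rot":[0,0,0]},{"xyz":[0,0,0],"rot":[0,0,0]}]'
python3 ang.py | head -2
```

```text
t: 11.62
ee_pos: [588.2, -98.7, 268.9]
orientation: [-2.946, -0.388, -0.79]
ft_force: [-0.2, -0.1, -0.7]
width: 39.9
grasp_force: 0.0
side 50 q 1.09 err 0.0
top 165 q 1.15 err 3.1
```

It has tipped past the balance point (q≈1.1 and still settling). I'll back away along the fingers, then plan the press pose: tool turned 90° so the wide gripper body clears the cheeks, with a slight backward tilt to clear the lens.

```bash
python3 -m inch '[{"xyz":[-6,0,-8],"rot":[0,0,0]},{"xyz":[-14,0,-18],"rot":[0,0,0]},{"xyz":[-24,0,-30],"rot":[0,0,0]},{"xyz":[-36,0,-42],"rot":[0,0,0]},{"xyz":[-48,0,-54],"rot":[0,0,0]},{"xyz":[-60,0,-64],"rot":[0,0,0]},{"xyz":[-68,0,-70],"rot":[0,0,0]},{"xyz":[-70,0,-72],"rot":[0,0,0]},{"xyz":[-70,0,-72],"rot":[0,0,0]}]' 255
cat > press.py <<'E'
from rel import *
d=np.radians(78); z=f*np.cos(d)-up*np.sin(d)
b=world(p,w,[[-30,118,40]])[0]; o=ctrl.get_obs()
print("q",o["qpos"].round(2),"ee",o["ee_pos"].round(1))
for s in (1,-1):
    x=s*hy; M=np.c_[x,np.cross(z,x),z]
    for nm,P in (("side",np.array([500,20,230.])),("above",b+4*f+[0,0,80]),("touch",b+4*f+[0,0,2.8])): rel(P,M,f"{s} {nm}")
E
python3 press.py; python3 ang.py | head -2
```

```text
t: 12.47
ee_pos: [494.3, -124.1, 296.8]
orientation: [-2.947, -0.387, -0.791]
ft_force: [-0.6, -0.2, 0.8]
width: 0.8
grasp_force: 0.0
q [-0.5  -0.05  2.09  0.51  0.78  0.5 ] ee [ 494.3 -124.1  296.8]
1 side xyz [   3.6 -137.9   78.9] rot [ 0.249 -0.246 -1.557] world [500.  20. 230.]
1 above xyz [  19.  -120.1  215. ] rot [ 0.249 -0.246 -1.557] world [583.  24. 120.]
1 touch xyz [ -19.7 -120.2  281.8] rot [ 0.249 -0.246 -1.557] world [583.  24.  43.]
-1 side xyz [   3.6 -137.9   78.9] rot [-0.246 -0.249  1.556] world [500.  20. 230.]
-1 above xyz [  19.  -120.1  215. ] rot [-0.246 -0.249  1.556] world [583.  24. 120.]
-1 touch xyz [ -19.7 -120.2  281.8] rot [-0.246 -0.249  1.556] world [583.  24.  43.]
side 47 q 1.23 err 0.5
top 165 q 1.22 err 3.7
```

```bash
python3 -m inch '[{"xyz":[0,-12,7],"rot":[0.018,-0.018,-0.113]},{"xyz":[0,-24,14],"rot":[0.036,-0.035,-0.225]},{"xyz":[1,-36,21],"rot":[0.053,-0.053,-0.337]},{"xyz":[1,-48,28],"rot":[0.071,-0.07,-0.449]},{"xyz":[1,-60,35],"rot":[0.089,-0.088,-0.561]},{"xyz":[2,-72,42],"rot":[0.107,-0.106,-0.673]},{"xyz":[2,-84,49],"rot":[0.125,-0.123,-0.785]},{"xyz":[2,-96,56],"rot":[0.142,-0.141,-0.897]},{"xyz":[3,-108,63],"rot":[0.16,-0.158,-1.01]},{"xyz":[3,-120,70],"rot":[0.178,-0.176,-1.12]},{"xyz":[4,-132,76],"rot":[0.196,-0.194,-1.235]},{"xyz":[4,-138,79],"rot":[0.214,-0.211,-1.34]}]'
python3 press.py | head -4
```

```text
t: 13.57
ee_pos: [500.9, 22.3, 228.7]
orientation: [2.076, 2.195, 0.342]
ft_force: [0.1, 0.0, 0.3]
width: 0.6
grasp_force: 0.0
q [-0.05  0.09  2.03  0.15  0.81 -0.19] ee [500.9  22.3 228.7]
1 side xyz [-2.1 -0.7 -1.7] rot [ 0.032 -0.035 -0.209] world [500.  20. 230.]
1 above xyz [-12.8  55.1 124.2] rot [ 0.032 -0.035 -0.209] world [583.  24. 120.]
1 touch xyz [-19.   37.2 199. ] rot [ 0.032 -0.035 -0.209] world [583.  24.  43.]
```

```bash
python3 -m inch '[{"xyz":[-1,10,8],"rot":[0.006,-0.007,-0.04]},{"xyz":[-3,20,20],"rot":[0.012,-0.014,-0.08]},{"xyz":[-5,30,35],"rot":[0.018,-0.02,-0.12]},{"xyz":[-7,40,52],"rot":[0.024,-0.026,-0.16]},{"xyz":[-9,48,70],"rot":[0.03,-0.033,-0.2]},{"xyz":[-11,54,88],"rot":[0.032,-0.035,-0.209]},{"xyz":[-12,55,104],"rot":[0.032,-0.035,-0.209]},{"xyz":[-13,55,117],"rot":[0.032,-0.035,-0.209]},{"xyz":[-13,55,124],"rot":[0.032,-0.035,-0.209]},{"xyz":[-13,55,124],"rot":[0.032,-0.035,-0.209]},{"xyz":[-13,55,124],"rot":[0.032,-0.035,-0.209]}]'
python3 press.py | head -4
python3 - <<'E'
from rel import *
o=ctrl.get_obs(); L=[]
b=world(p,w,[[-30,118,40]])[0]
for n,(x0,y0) in (("top",(225,115)),("side",(205,105))):
    C=cv2.resize(np.ascontiguousarray(ctrl.get_image(n)[y0:y0+120,x0:x0+100,::-1]),(400,480),interpolation=cv2.INTER_CUBIC)
    for P,c in ((o["ee_pos"],(255,0,255)),(b,(0,255,0))):
        u=proj(n,P)[0]; cv2.drawMarker(C,tuple(int(a) for a in ((u+.5-[x0,y0])*4)),c,0,10,1)
    L.append(C)
cv2.imwrite("pics/btn.png",np.hstack(L))
E
```

```text
t: 14.48
ee_pos: [583.2, 21.8, 120.8]
orientation: [1.837, 2.377, 0.253]
ft_force: [0.2, 0.2, 0.2]
width: 0.5
grasp_force: 0.0
q [-0.02  0.38  1.93  0.1   0.63 -0.35] ee [583.2  21.8 120.8]
1 side xyz [  19.5  -56.3 -123.7] rot [ 0.001 -0.001 -0.007] world [500.  20. 230.]
1 above xyz [1.7 0.5 0.9] rot [ 0.001 -0.001 -0.007] world [583.  24. 120.]
1 touch xyz [  1.5 -15.7  76.4] rot [ 0.001 -0.001 -0.007] world [583.  24.  43.]
```

View pics/btn.png

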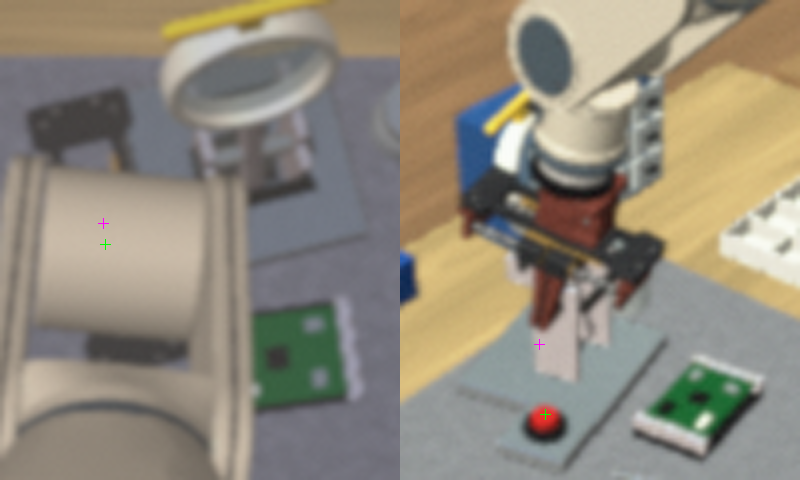

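The magnifier stands raised and the fingertips are above the button. Descending, slowly at the end.

```bash
python3 -m inch '[{"xyz":[0,-2,10],"rot":[0,0,0]},{"xyz":[1,-4,22],"rot":[0,0,0]},{"xyz":[1,-7,34],"rot":[0,0,0]},{"xyz":[1,-10,46],"rot":[0,0,0]},{"xyz":[1.5,-12,56],"rot":[0,0,0]},{"xyz":[1.5,-13.5,64],"rot":[0,0,0]},{"xyz":[1.5,-14.5,70],"rot":[0,0,0]},{"xyz":[1.5,-15,73],"rot":[0,0,0]},{"xyz":[1.5,-15.5,75],"rot":[0,0,0]},{"xyz":[1.5,-16,77],"rot":[0,0,0]},{"xyz":[1.5,-16,77],"rot":[0,0,0]}]'
python3 press.py | sed -n 4p
```

```text
t: 15.5
ee_pos: [583.4, 23.2, 42.6]
orientation: [1.837, 2.376, 0.254]
ft_force: [-0.0, -0.1, 0.9]
width: 0.6
grasp_force: 0.0
1 touch xyz [ 0.4  0.1 -0.2] rot [ 0.002 -0.    -0.007] world [583.  24.  43.]
```

```bash
python3 -m inch '[{"xyz":[0,-0.2,1],"rot":[0,0,0]},{"xyz":[0,-0.4,2],"rot":[0,0,0]},{"xyz":[0,-0.6,3],"rot":[0,0,0]},{"xyz":[0,-0.8,4],"rot":[0,0,0]},{"xyz":[0,-0.8,4],"rot":[0,0,0]},{"xyz":[0,-0.8,4],"rot":[0,0,0]}]'; python3 -m inch '[{"xyz":[0,-0.2,1],"rot":[0,0,0]},{"xyz":[0,-0.4,2],"rot":[0,0,0]},{"xyz":[0,-0.4,2],"rot":[0,0,0]},{"xyz":[0,-0.4,2],"rot":[0,0,0]}]'
```

```text
t: 16.0
ee_pos: [583.3, 23.2, 38.5]
orientation: [1.837, 2.376, 0.254]
ft_force: [0.5, -0.5, -0.3]
width: 0.6
grasp_force: 0.0
t: 16.33
ee_pos: [583.3, 23.2, 36.3]
orientation: [1.837, 2.376, 0.254]
ft_force: [0.4, -0.6, 0.3]
width: 0.4
grasp_force: 0.0
```

```bash
for i in 1 2; do python3 -m inch '[{"xyz":[0,-0.2,1],"rot":[0,0,0]},{"xyz":[0,-0.4,2],"rot":[0,0,0]},{"xyz":[0,-0.4,2],"rot":[0,0,0]},{"xyz":[0,-0.4,2],"rot":[0,0,0]}]' | grep -E "ee|ft"; done
```

```text
ee_pos: [583.3, 23.2, 34.3]
ft_force: [0.2, -0.8, 1.1]
ee_pos: [583.4, 23.2, 32.3]
ft_force: [0.8, 0.2, -0.0]
```

```bash
for i in 1 2; do python3 -m inch '[{"xyz":[0,-0.2,1],"rot":[0,0,0]},{"xyz":[0,-0.4,2],"rot":[0,0,0]},{"xyz":[0,-0.4,2],"rot":[0,0,0]},{"xyz":[0,-0.4,2],"rot":[0,0,0]}]' | grep -E "ee|ft"; done
python3 - <<'E'
from rel import *
o=ctrl.get_obs(); b=world(p,w,[[-30,118,40]])[0]; n="side"; x0,y0=210,170
I=ctrl.get_image(n); C=cv2.resize(np.ascontiguousarray(I[y0:y0+60,x0:x0+75,::-1]),(750,600),interpolation=cv2.INTER_CUBIC)
for P,c in ((o["ee_pos"],(255,0,255)),(b,(0,255,0)),(b-[0,0,6],(255,255,0))):
    u=proj(n,P)[0]; cv2.drawMarker(C,tuple(int(a) for a in ((u+.5-[x0,y0])*10)),c,0,16,1)
cv2.imwrite("pics/btn2.png",C)
E
```

```text
ee_pos: [583.4, 23.2, 30.2]
ft_force: [0.8, 0.3, -0.5]
ee_pos: [583.4, 23.2, 28.2]
ft_force: [0.7, 0.7, -0.3]
```

View pics/btn2.png

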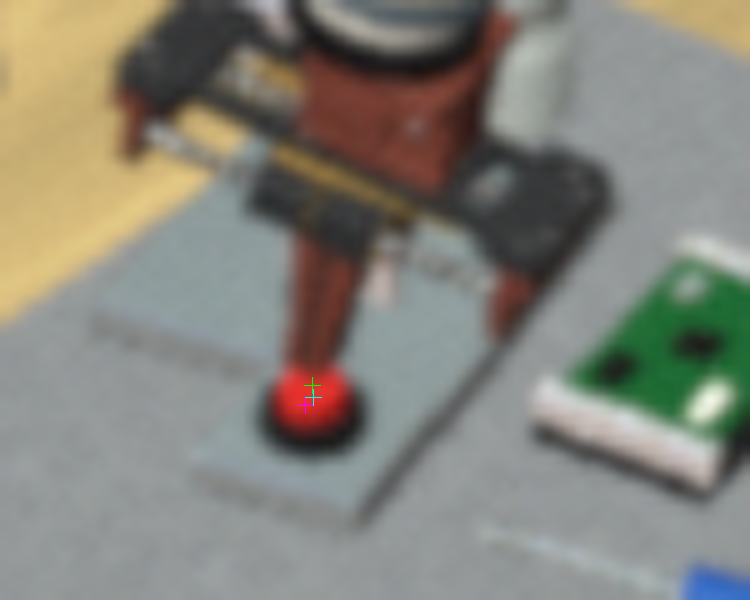

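The button is still up. The fingertips show about 10 mm higher than the TCP and about 5 mm to the -y side, so they're sitting just at or behind its top rim. I'll raise, shift +5 mm in tool x and +4 mm in y, then press again with force checks.

```bash
python3 -m inch '[{"xyz":[0,1,-5],"rot":[0,0,0]},{"xyz":[0,2,-10],"rot":[0,0,0]},{"xyz":[0,4,-18],"rot":[0,0,0]},{"xyz":[0,4,-20],"rot":[0,0,0]},{"xyz":[2,5,-20],"rot":[0,0,0]},{"xyz":[5,8,-20],"rot":[0,0,0]},{"xyz":[5,7,-16],"rot":[0,0,0]},{"xyz":[5,6,-11],"rot":[0,0,0]},{"xyz":[5,5,-7],"rot":[0,0,0]},{"xyz":[5,4.6,-4],"rot":[0,0,0]},{"xyz":[5,4.2,-2],"rot":[0,0,0]},{"xyz":[5,4.2,-2],"rot":[0,0,0]}]' | grep -E "ee|ft"
for i in 1 2 3 4; do python3 -m inch '[{"xyz":[0,-0.1,0.5],"rot":[0,0,0]},{"xyz":[0,-0.2,1],"rot":[0,0,0]},{"xyz":[0,-0.2,1],"rot":[0,0,0]}]' | grep -E "t:|ee|ft"; done
```

```text
ee_pos: [585.2, 29.0, 30.2]
ft_force: [-0.4, 0.3, 1.0]
t: 18.97
ee_pos: [585.9, 29.0, 30.2]
ft_force: [-0.7, 0.6, 0.3]
t: 19.22
ee_pos: [585.8, 29.0, 29.1]
ft_force: [-0.0, 0.2, -0.5]
t: 19.47
ee_pos: [585.8, 29.0, 28.0]
ft_force: [0.4, -0.4, -0.1]
t: 19.72
ee_pos: [585.8, 29.0, 26.9]
ft_force: [-0.5, 0.8, -0.6]
```

```bash
python3 - <<'E'
from rel import *
I=ctrl.get_image("side"); o=ctrl.get_obs(); M=R.from_rotvec(o["orientation"]).as_matrix()
H=cv2.cvtColor(I,cv2.COLOR_RGB2HSV)
print(proj("side",[o["ee_pos"],o["ee_pos"]-20*M[:,2],o["ee_pos"]-40*M[:,2]]).round(1), proj("side",world(p,w,[[-30,118,40],[-30,118,30]])).round(1))
for v in range(196,217): print(v," ".join("%3d/%3d/%3d"%tuple(H[v,u]) for u in range(234,249)))
E
```

```text
[[238.6 210.8]
 [239.3 207.1]
 [240.1 203.4]] [[240.8 208. ]
 [240.9 210. ]]
196  92/ 23/157  92/ 24/158  90/ 15/150   5/ 22/129   6/ 93/115   5/132/104   6/124/ 84   5/108/ 80   5/100/ 74   3/ 76/ 64   3/ 44/ 58  16/ 54/ 81  14/ 43/124  12/ 23/142  17/ 13/138
197  90/ 23/157  92/ 23/155  83/ 15/149   6/ 28/128   4/ 91/118   5/130/106   5/129/ 89   5/138/ 96   4/136/101   5/125/ 92   5/ 70/ 80  10/ 34/113  13/ 25/161   6/ 21/179  12/ 22/171
198  92/ 24/159  90/ 21/157  90/ 12/148   4/ 29/130   5/101/116   4/125/104   5/132/ 87   5/142/ 99   4/144/108   5/142/ 99   6/ 69/ 96   7/ 23/144  11/ 22/184   9/ 21/195   9/ 22/182
199  90/ 26/159  90/ 21/158  94/ 12/149   6/ 41/130   4/106/113   5/134/ 97   4/129/ 87   6/144/101   6/143/105   4/127/ 92   5/ 46/ 99  13/ 15/155   9/ 10/185  12/ 13/189   8/ 17/179
200  92/ 24/160  90/ 21/158  90/ 12/147   6/ 40/126   5/106/111   5/133/ 90   6/140/ 89   7/147/104   5/144/101   5/101/ 83  10/ 16/ 97  80/ 11/144  90/ 10/161  78/  8/168  45/  3/165
201  92/ 21/158  90/ 21/158  90/ 14/147   6/ 42/127   5/106/108   5/126/ 89   5/143/ 91   5/141/103   5
[... 2140 characters left out ...]
/ 89  90/ 19/ 53 176/ 41/ 44 179/121/ 59   0/143/ 68   3/134/ 61   0/101/ 53   3/ 60/ 38 165/ 30/ 34  90/ 21/ 60  90/ 22/105  90/ 24/141  90/ 22/153
214  92/ 22/160  92/ 22/148  90/ 19/118  83/ 24/ 85  96/ 22/ 59 120/ 12/ 44  30/  7/ 38   0/  8/ 34 120/ 13/ 38 113/ 23/ 45 102/ 21/ 61  87/ 23/ 98  95/ 24/136  93/ 20/152  85/ 21/156
215  92/ 22/160  90/ 21/156  94/ 26/149  95/ 24/129  96/ 24/107  98/ 23/ 90  95/ 20/ 78  90/ 20/ 76  94/ 21/ 85  90/ 22/ 91  96/ 23/110  93/ 22/138  94/ 23/153  92/ 21/156  93/ 20/153
216  98/ 26/159  97/ 27/162  95/ 27/158  96/ 25/155  93/ 21/148  92/ 25/144  95/ 23/132  88/ 24/130  92/ 25/141  90/ 23/145  94/ 26/149  94/ 23/155  92/ 23/158  93/ 20/154  84/ 18/139
```

Measured along the tool axis, the finger end is about 19 mm short of the reported TCP, so it's still a few mm above the button. I'll recentre and continue down.

```bash
python3 -m inch '[{"xyz":[-2,1.5,0],"rot":[0,0,0]},{"xyz":[-4,2.5,1],"rot":[0,0,0]},{"xyz":[-4,2.3,2],"rot":[0,0,0]},{"xyz":[-4,2.3,2],"rot":[0,0,0]}]' | grep -E "ee|ft"
for i in 1 2 3 4; do python3 -m inch '[{"xyz":[0,-0.1,0.5],"rot":[0,0,0]},{"xyz":[0,-0.2,1],"rot":[0,0,0]},{"xyz":[0,-0.2,1],"rot":[0,0,0]}]' | grep -E "ee|ft"; done
```

```text
ee_pos: [589.5, 25.7, 25.4]
ft_force: [-0.3, -0.2, -0.1]
ee_pos: [589.3, 25.9, 24.4]
ft_force: [0.3, 0.2, 0.2]
ee_pos: [589.4, 25.9, 23.4]
ft_force: [0.1, 0.2, -0.5]
ee_pos: [589.4, 25.9, 22.4]
ft_force: [-0.6, -0.2, -0.1]
ee_pos: [589.4, 25.9, 21.4]
ft_force: [-0.8, 0.1, 0.4]
```

```bash
for i in 1 2 3 4; do python3 -m inch '[{"xyz":[0,-0.1,0.5],"rot":[0,0,0]},{"xyz":[0,-0.2,1],"rot":[0,0,0]},{"xyz":[0,-0.2,1],"rot":[0,0,0]}]' | grep -E "ee|ft"; done
cat > red.py <<'E'
from rel import *
I=ctrl.get_image("side"); H=cv2.cvtColor(I,cv2.COLOR_RGB2HSV)
for v in range(203,215): print(v," ".join("%3d/%3d"%tuple(H[v,u,1:]) for u in range(234,248)))
o=ctrl.get_obs(); print(o["ft_force"],proj("side",o["ee_pos"]))
E
python3 red.py
```

```text
ee_pos: [589.4, 25.9, 20.4]
ft_force: [-0.0, 0.1, -0.2]
ee_pos: [589.4, 25.9, 19.4]
ft_force: [0.5, -0.0, 0.2]
ee_pos: [589.5, 25.9, 18.4]
ft_force: [0.6, 0.4, 0.1]
ee_pos: [589.4, 25.9, 17.3]
ft_force: [-0.2, 0.9, -0.6]
203  26/160  24/159  16/148  41/124 104/105 135/ 85 141/ 98 146/108 133/ 86  25/ 83  19/132  23/154  23/157  22/160
204  27/160  26/159  11/144  49/125 113/102 127/ 84 141/103 145/114 122/ 90  17/ 91  18/140  25/155  23/158  22/159
205  14/147  19/149   7/138  63/118 118/ 97 129/ 87 142/ 97 144/ 94  96/ 80  17/103  16/142  23/155  23/157  21/158
206   4/135   0/133  26/128  85/114 119/ 92 133/ 92 145/ 97 145/ 86 123/104  66/136   7/141  18/152  23/154  23/156
207   6/135   6/130  47/125  98/109 120/ 91 138/ 94 148/100 168/111 186/155 151/184  72/155   4/137  22/152  21/156
208   9/145   9/141  26/119 104/110 148/110 156/111 165/125 196/155 203/202 196/208 145/156  29/115  18/131  22/150
209  17/153  18/138  15/101 137/112 182/151 180/156 190/172 203/205 206/219 204/205 184/141  63/ 85  15/103  22/142
210  22/153  20/128  12/ 84 149/106 197/164 202/187 204/206 208/212 206/204 204/166 192/109  89/ 63  15/ 86  24/136
211  22/148  22/115   4/ 68 149/ 84 199/145 200/175 205/184 205/177 205/159 197/123 159/ 80  60/ 47  19/ 82  23/134
212  22/150  22/115  22/ 70  78/ 52 160/ 89 186/118 193/132 191/120 177/101 163/ 75 109/ 47  18/ 43  21/ 86  24/136
213  23/154  21/132  20/ 89  10/ 51  55/ 42 127/ 58 137/ 67 132/ 60 104/ 54  69/ 37   7/ 36  23/ 56  24/105  23/143
214  22/159  24/150  19/120  18/ 87  23/ 55  12/ 44   7/ 36  23/ 33   0/ 37  12/ 41  24/ 64  24/ 97  23/136  22/151
[0.73394195 0.84545765 0.14579963] [[238.52470768 211.93926266]]
```

```bash
for i in 1 2 3 4; do python3 -m inch '[{"xyz":[0,-0.1,0.5],"rot":[0,0,0]},{"xyz":[0,-0.2,1],"rot":[0,0,0]},{"xyz":[0,-0.2,1],"rot":[0,0,0]}]' | grep -E "ee|ft"; done
python3 red.py
```

```text
ee_pos: [589.5, 25.9, 16.3]
ft_force: [0.3, -0.3, 0.3]
ee_pos: [589.6, 25.9, 15.4]
ft_force: [-1.1, -0.5, 0.7]
ee_pos: [589.6, 25.9, 14.4]
ft_force: [-0.9, 0.3, 1.9]
ee_pos: [589.6, 25.9, 13.3]
ft_force: [-0.9, -0.1, 1.6]
203  25/163  22/159  12/148  38/126 106/108 125/ 86 133/ 94 146/103 144/ 92  40/ 89  20/130  22/153  23/157  22/160
204  27/161  27/161  14/149  37/125 106/108 130/ 86 135/100 146/105 129/ 85  25/ 91  17/135  21/158  22/159  26/158
205  16/148  20/154  16/146  44/121 110/100 123/ 85 145/ 97 140/100 103/ 82  11/ 95  18/138  23/155  23/158  21/159
206   8/136   4/138  16/130  68/116 115/ 95 122/ 88 141/ 96 138/ 89  89/ 80  21/109  13/138  18/152  22/154  23/157
207   6/133   4/133  24/127  82/112 116/ 90 138/ 89 146/ 96 155/ 87 154/104 107/136  41/132  11/136  20/150  23/155
208  10/146  11/141  32/121  96/109 120/ 91 136/ 94 141/105 176/116 197/159 185/186 136/150  33/115  15/133  22/151
209  18/155  16/140  24/108 119/101 153/105 153/110 165/125 193/165 203/206 204/206 185/152  85/ 93  15/105  21/143
210  19/149  20/126  15/ 87 143/100 183/138 182/144 186/160 201/197 201/214 206/187 197/128 106/ 72  18/ 86  23/136
211  21/149  22/115   7/ 69 143/ 84 193/139 198/162 202/174 203/178 203/168 198/138 176/ 87  67/ 53  21/ 84  23/134
212  22/150  22/117  18/ 69  71/ 54 172/ 86 183/117 196/133 185/127 179/108 163/ 78  98/ 52  28/ 46  24/ 84  23/135
213  23/154  24/130  20/ 89  20/ 52  57/ 45 121/ 59 138/ 70 123/ 62 118/ 52  62/ 37  21/ 37  21/ 60  19/106  23/142
214  21/158  24/149  23/121  21/ 86  13/ 60  12/ 43   7/ 38  21/ 37   7/ 37  13/ 40  21/ 62  24/ 97  23/136  23/153
[-0.58550187 -1.13423561  2.28923375] [[238.54344138 212.72549463]]
```

Contact is made: force is rising and the button's top edge is moving down. Pressing on to the stop.

```bash
for i in 1 2 3; do python3 -m inch '[{"xyz":[0,-0.1,0.5],"rot":[0,0,0]},{"xyz":[0,-0.2,1],"rot":[0,0,0]},{"xyz":[0,-0.2,1],"rot":[0,0,0]}]' | grep -E "ee|ft"; done
```

```text
ee_pos: [589.6, 25.9, 12.3]
ft_force: [-1.1, -0.9, 2.8]
ee_pos: [589.7, 25.9, 11.3]
ft_force: [-1.2, -0.6, 3.7]
ee_pos: [589.6, 25.9, 10.2]
ft_force: [-1.1, 0.5, 4.4]
```

```bash
for i in 1 2; do python3 -m inch '[{"xyz":[0,-0.1,0.5],"rot":[0,0,0]},{"xyz":[0,-0.2,1],"rot":[0,0,0]},{"xyz":[0,-0.2,1],"rot":[0,0,0]}]' | grep -E "ee|ft"; done
```

```text
ee_pos: [589.6, 25.9, 9.2]
ft_force: [-2.1, -0.7, 4.9]
ee_pos: [589.7, 25.9, 9.0]
ft_force: [-4.8, -1.2, 13.3]
```

The button is hard on its stop (13 N). Releasing straight up and retreating.

```bash
python3 -m inch '[{"xyz":[0,0.4,-2],"rot":[0,0,0]},{"xyz":[0,1,-5],"rot":[0,0,0]},{"xyz":[0,2,-10],"rot":[0,0,0]},{"xyz":[0,4,-20],"rot":[0,0,0]},{"xyz":[0,6,-32],"rot":[0,0,0]},{"xyz":[0,6,-50],"rot":[0,0,0]},{"xyz":[0,6,-70],"rot":[0,0,0]},{"xyz":[0,0,-95],"rot":[0,0,0]},{"xyz":[0,-15,-120],"rot":[0,0,0]},{"xyz":[0,-35,-145],"rot":[0,0,0]},{"xyz":[0,-55,-165],"rot":[0,0,0]},{"xyz":[0,-65,-175],"rot":[0,0,0]}]'
python3 -m inch '[{"xyz":[0,-20,0],"rot":[0,0,0]},{"xyz":[0,-50,-5],"rot":[0,0,0]},{"xyz":[0,-75,-10],"rot":[0,0,0]},{"xyz":[0,-85,-10],"rot":[0,0,0]},{"xyz":[0,-85,-10],"rot":[0,0,0]},{"xyz":[0,-85,-10],"rot":[0,0,0]},{"xyz":[0,-85,-10],"rot":[0,0,0]}]'
python3 ang.py | head -2; python3 - <<'E'
from rel import *
RD=((0,150,80),(6,255,255))
for n,b in (("side",(230,200,252,220)),("top",(240,165,265,190))):
    r=blob(ctrl.get_image(n),*RD,b); print(n,len(r),r.mean(0) if len(r) else "")
E
```

```text
t: 25.45
ee_pos: [490.8, 0.1, 168.1]
orientation: [1.836, 2.375, 0.255]
ft_force: [0.1, 0.2, -0.4]
width: 0.3
grasp_force: 0.0
t: 26.03
ee_pos: [412.1, -21.2, 158.4]
orientation: [1.836, 2.374, 0.255]
ft_force: [-0.4, -0.1, -0.3]
width: 0.4
grasp_force: 0.0
side 47 q 1.23 err 0.5
top 163 q 1.22 err 3.9
side 36 [240.52777778 209.58333333]
top 57 [251.38596491 175.68421053]
```

The magnifier is still raised (q≈1.22), the button is back up at its starting position, and the robot is clear. Handing in.

```bash
python3 -c "
from workcell import ctrl
print(ctrl.close_job())"
```

```text
the job is handed in; nothing more can be done
None
```

The magnifier stands raised on its backstop, the lamp button was pressed to its stop afterwards and came back up, the robot touched nothing at hand-in, and the job was handed in at about 26 s; I did not re-measure the loose items' positions at the end.

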